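# Top up the tin organiser

## Robot

A 7-joint arm with a two-finger parallel gripper is mounted at the origin on a cart in front of the work surface, level with it; the furniture and walls round the work are solid. World frame = base frame: x ahead of the robot, y to its left, z up, the work surface at z = 0. Lengths are in m, angles in rad, forces in N, time in s.
With the tool pointing down it reaches from about 0.425 to 1.025 m from the base axis. Payload 9.4 kg.
Tool frame: the origin (TCP) lies at the very end of the fingers, on their centre line; the grasp point (between the pads) lies 19 mm behind it; z points along the fingers, y is the line along which they close (so a half turn about z gives the same grasp; the last joint's range is limited). The gripper opens to 93 mm and grips with 3 to 60 N. Pads are 15 mm wide; open, the fingers measure 128 mm over their backs; the gripper's body (75 mm by 188 mm) begins 65 mm behind the grasp point.
Start: joints at [-1.322, 0.599, -0.003, 1.599, 0.002, 0.943, -0.08], TCP at [0.232, 0.687, 0.19] pointing down, gripper open.
Joint ranges: [-2.57, 2.57], [-0.35, 1.97], [-1.29, 1.29], [0.11, 2.56], [-1.05, 4.19], [0.11, 1.86], [-2.63, 2.63]. Speed limits (rad/s): [2.22, 2.22, 3.01, 3.01, 3.14, 3.14, 3.14].

## Interface

Orientations are given as a unit quaternion [x, y, z, w].
In Python, from cell import ctrl gives the robot as it stands.
- The arm moves only by the tool apply_moves, never from a script. Its argument "increments" is text: rows parted by semicolons, each of 5 numbers parted by spaces: the closure, from 0 (fully open) to 1 (shut), then the shift along the tool's x, y, z in units of 30 mm (1.0 is 30 mm), then the turn about the tool's z in units of 6 degrees (1.0 is 6 degrees). A call has 1 to 12 rows; each row shifts and turns the commanded pose from where the row before left it, along the tool's axes as they then stand; what a row does not reach is not made up. A row lasts 1/12 s, in which the tool goes at most 41.7 mm and 7.16 degrees, less where a joint would pass 70% of its speed; a pose out of reach is approached as far as the arm can. A call is refused whole if a number of a shift passes 1 or a number of a turn 1, either way. A call with a gripper value outside its range is refused whole. The fingers move at their own pace and stop on an object; "force" is the grip in N (left out, the last holds). Time passes only in rows, so rows that do not move let the fingers close. It gives the time, the measured TCP pose, the force, the opening and the grip force at its end, in the units of the state.
- ctrl.sense(): the state, without advancing time (a new reading comes with each control period).
- ctrl.capture(name): name is "scene" or "top"; returns a dict with "frame" (400x640x3 uint8, red, green, blue), "K" (3x3 intrinsics, pixels), "rvec" (rotation vector, rad) and "tvec" (3), from world to camera coordinates, as OpenCV has them. Camera axes: x right, y down, z forward; pixel columns grow to the right and rows downward; lengths in m; the calibration is good to about 2 mm. A picture is of the moment at which its call begins. There is no depth.
- ctrl.finish_job(): hands the job in; it is judged then, once.
The state is a dict: "clock": time; "joints": joint angles; "qd": joint speeds; "joint_efforts": joint torques, N m; "tool_pos": TCP position; "eef_rot": TCP orientation; "force": force on the tool from outside, world axes, zero at the start; "ft_torque": the same for the moment, N m; "width": finger opening in m; "grasp_force": force on a finger pad.
Only numpy, scipy, OpenCV 4.12 (cv2) and the standard library are available. Lean on these libraries where they do the work, as an engineer would, in place of code of your own. Each camera call takes 0.05 s, during which the arm holds its last target. There are 200 camera calls.

## Task

Fill the two empty bays of the wooden organiser with the two spare tins standing loose on the worktop, one in each, slid fully home towards the back wall. Slide the tins along the worktop: do not lift or tip them. Leave the tins already in the organiser where they are and do not disturb the shaker, mill, green bottle, mug and the teaspoon among them.

Things in the scene. Friction and masses are not known exactly. Their poses are not given: they have to be found in the camera images.
- organiser: Pale wooden rack, fixed, no floor. Four bays in a row at y = -135, -45, 45, 135 mm, 84 mm clear between dividers 6 mm thick, 32 mm high. Open above and to -x: mouths (divider ends) at x = -37 mm, inner face of the back wall at x = 40 mm, its rail 52 mm high. Ends at y = +-183 mm. Origin: on the worktop, mid-row, at the depth of a home tin's centre; x points into the bays, z up.
- pad_a: Flat round cork pad, 72 mm across, marking the floor of one of the four bays; which bay varies, and a tin may stand on it. Fixed. Origin: its centre, on the worktop, where the centre of a tin fully home belongs (2.5 mm short of touching the back wall). x axis: into the bay, towards the back wall; y along the row; z up.
- pad_b: Flat round cork pad, 72 mm across, marking the floor of one of the four bays; which bay varies, and a tin may stand on it. Fixed. Origin: its centre, on the worktop, where the centre of a tin fully home belongs (2.5 mm short of touching the back wall). x axis: into the bay, towards the back wall; y along the row; z up.
- pad_c: Flat round cork pad, 72 mm across, marking the floor of one of the four bays; which bay varies, and a tin may stand on it. Fixed. Origin: its centre, on the worktop, where the centre of a tin fully home belongs (2.5 mm short of touching the back wall). x axis: into the bay, towards the back wall; y along the row; z up.
- pad_d: Flat round cork pad, 72 mm across, marking the floor of one of the four bays; which bay varies, and a tin may stand on it. Fixed. Origin: its centre, on the worktop, where the centre of a tin fully home belongs (2.5 mm short of touching the back wall). x axis: into the bay, towards the back wall; y along the row; z up.
- tin_1: Tin of food, green and gold, a round drum 75 mm in diameter and 58 mm high, 0.18 to 0.33 kg, upright. Origin: centre of its underside, z up. Two of the four tins stand in the organiser from the start, the other two are the spares; which is which varies.
- tin_2: Tin of food, green and gold, a round drum 75 mm in diameter and 58 mm high, 0.18 to 0.33 kg, upright. Origin: centre of its underside, z up. Two of the four tins stand in the organiser from the start, the other two are the spares; which is which varies.
- tin_3: Tin of food, green and gold, a round drum 75 mm in diameter and 58 mm high, 0.18 to 0.33 kg, upright. Origin: centre of its underside, z up. Two of the four tins stand in the organiser from the start, the other two are the spares; which is which varies.
- tin_4: Tin of food, green and gold, a round drum 75 mm in diameter and 58 mm high, 0.18 to 0.33 kg, upright. Origin: centre of its underside, z up. Two of the four tins stand in the organiser from the start, the other two are the spares; which is which varies.
- shaker: Bystander, loose: glass shaker with grey cap, 44 mm in diameter, 90 mm high. Origin: centre of its underside.
- mill: Bystander, loose: wooden mill, 49 mm in diameter, 130 mm high. Origin: centre of its underside.
- sauce_bottle: Bystander, loose: green bottle with orange cap, 43 x 59 mm (x, y), 151 mm high. Origin: centre of its underside.
- mug: Bystander, loose: white mug with blue dots, 93 mm high, 92 mm in x; reaches from -64 mm (handle) to +64 mm in y. Origin: centre of these extents, on its underside.
- teaspoon: Bystander, loose: steel teaspoon lying flat in front of the organiser (the nearest cutlery to it), 138 mm long (x) and 28 mm wide (y), 12 mm high. Origin: centre of its outline, on the worktop.
- under_cabinet (a point): Point on the worktop straight below the front right corner of the wall cabinet that hangs over the back left of the worktop. The cabinet starts 0.50 m above this point and extends from it 0.36 m to +x, 0.52 m to +y and upwards; the arm's wrist must stay clear of it. Fixed, the same every time.
Mind the look-alikes: they are no part of the job. What is shaped like the tin_4 but blue is not meant.

How it is judged:
By the outcome, as a careful person would: the job done as asked, in the order asked, and still so for the second after the job is handed in, with the robot touching nothing.
It also fails if it takes over 72 s, if anything falls off the work surface, if the arm or the gripper's body presses on something with over 40 N, if the wrist force passes 120 N, or if a joint passes its speed limit or range.

## Working session

There is one attempt and no reset: what is moved stays moved. The work goes in short steps, Python scripts to look and compute and a tool call to move; the robot and the scene stay as the last step left them, time stands still between calls to the robot, and variables do not carry over. Pictures are saved under pics/ and viewed, at most 10 in all, crops included, and the job is handed in when it is done.

Besides the shell and the picture viewer there is one more tool, called after "Call:" by a JSON object that holds its "name" and its "arguments". apply_moves: Moves the arm, as the interface text tells. Its arguments: {"type":"object","properties":{"increments":{"type":"string"},"force":{"type":"number"}},"required":["increments"]}

```bash
mkdir -p pics; ls; python3 - <<'E'
from cell import ctrl
import cv2,numpy as np
for n in("scene","top"):
    c=ctrl.capture(n); cv2.imwrite(f"pics/{n}0.png",c["frame"][:,:,::-1]); np.savez(n+"0.npz",**c)
    R=cv2.Rodrigues(np.array(c["rvec"]))[0]; print(n,(-R.T@np.array(c["tvec"]).ravel()).round(3),R[2].round(2))
print(ctrl.sense())
E
```

```text
pics
scene [-0.479 -1.111  1.149] [ 0.52  0.61 -0.61]
top [0.172 0.019 1.404] [ 0.2  -0.01 -0.98]
{'clock': 0.1, 'joints': array([-1.32172319,  0.60004689, -0.00254234,  1.60001685,  0.00177355,
        0.94287306, -0.07979634]), 'qd': array([ 6.00648237e-04, -2.44658735e-03,  1.99095065e-03, -3.36603738e-03,
       -1.61285398e-03, -7.05675883e-04, -3.40362441e-05]), 'joint_efforts': array([ 4.95318702e-03, -7.66550517e+01,  1.50184695e+00, -2.52936029e+01,
       -5.23947843e-02,  1.36728337e-02,  6.12797817e-05]), 'tool_pos': array([0.23189434, 0.68643957, 0.18915686]), 'eef_rot': array([ 1.62144652e-01,  9.86766772e-01, -6.68560404e-04, -5.65498217e-05]), 'force': array([ 1.33910735, -1.36468008,  0.19020885]), 'ft_torque': array([-0.00297892,  0.02245941,  0.04598425]), 'grasp_force': 0.0, 'width': 0.09314843214019947}
```

View pics/scene0.png

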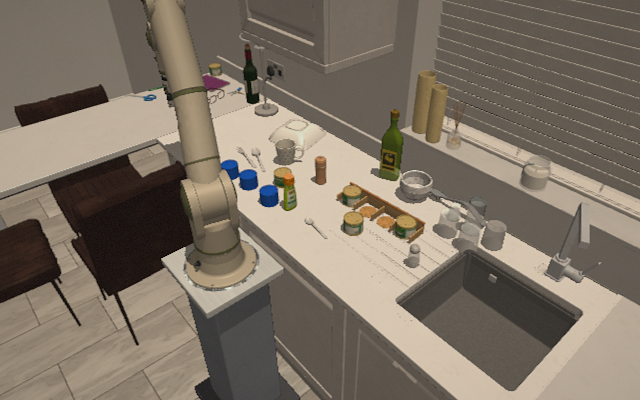

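View pics/top0.png

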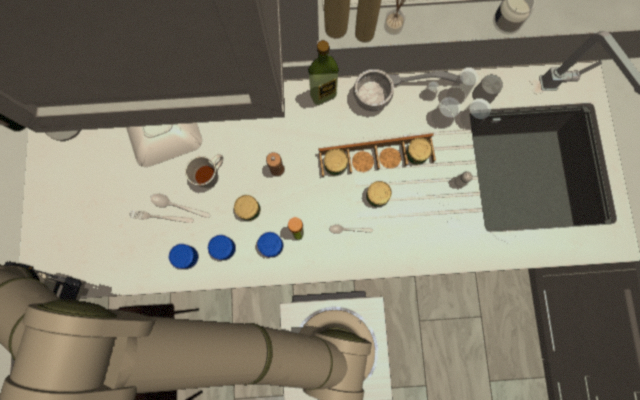

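The top view shows:
- **Organiser:** tins in the outer bays at (336,160) and (420,150). The empty cork-pad bays are at (362,160) and (390,157).
- **Loose gold-lidded drums:** (379,193) and (246,207).
- **Look-alikes:** blue drums at (182,256), (221,247) and (270,244), plus a far tin at scene (215,68) on the other counter.
- **Bystanders:** mill (275,163), sauce bottle (296,228), shaker (466,179), mug (203,174), teaspoon (350,229).

I choose the two loose green-gold ones, (379,193) and (246,207). Next I'll measure and check them in a crop.

```bash
cat >h.py <<'E'
import cv2,numpy as np
def ray(c,uv,z):
    R=cv2.Rodrigues(np.array(c["rvec"]))[0]; t=np.array(c["tvec"]).ravel(); o=-R.T@t
    d=R.T@np.linalg.inv(c["K"])@np.array([uv[0],uv[1],1.]); return (o+d*(z-o[2])/d[2])[:2]
def proj(c,p): return cv2.projectPoints(np.float64([p]),np.array(c["rvec"]),np.array(c["tvec"]),c["K"],None)[0].ravel()
def blobs(c,lo,hi,box=(120,110,480,270),amin=25):
    h=cv2.cvtColor(c["frame"],cv2.COLOR_RGB2HSV); m=cv2.inRange(h,lo,hi)
    k=np.zeros_like(m); x0,y0,x1,y1=box; k[y0:y1,x0:x1]=255; m&=k
    m=cv2.morphologyEx(m,cv2.MORPH_OPEN,np.ones((3,3),np.uint8))
    n,l,s,ce=cv2.connectedComponentsWithStats(m); return [(ce[i].round(1),s[i].tolist()) for i in range(1,n) if s[i,4]>amin]
E
python3 - <<'E'
import numpy as np,cv2; from h import *
t=dict(np.load("top0.npz")); s=dict(np.load("scene0.npz"))
h=cv2.cvtColor(t["frame"],cv2.COLOR_RGB2HSV)
for n,p in dict(lid1=(379,193),lid2=(246,207),home=(336,160),pad=(362,160),pad2=(390,157),mill=(275,160),rail=(375,142),div=(349,160),cap=(296,224)).items(): print(n,h[p[1],p[0]])
for b in blobs(t,(5,70,60),(30,255,255)): print(*b, ray(t,b[0],.058).round(4))
a=cv2.resize(t["frame"][130:250,220:480],None,fx=3,fy=3,interpolation=cv2.INTER_CUBIC)
b=cv2.resize(s["frame"][150:270,260:440],None,fx=780/180*.5,fy=780/180*.5,interpolation=cv2.INTER_CUBIC)
b=cv2.copyMakeBorder(b,0,0,0,780-b.shape[1],0)[:240]
cv2.imwrite("pics/crop.png",np.vstack([a,b])[:,:,::-1])
E
```

```text
lid1 [ 21 120 208]
lid2 [ 19 129 194]
home [ 19 129 201]
pad [ 15 153 180]
pad2 [ 16 152 188]
mill [ 13 135 180]
rail [ 13 169 136]
div [ 16 114 163]
cap [ 14 159 208]
[376.  153.6] [319, 133, 116, 42, 2698] [ 0.5862 -0.1709]
[274.8 163.4] [266, 152, 18, 24, 294] [0.575  0.1472]
[203.3 173.6] [194, 164, 21, 21, 318] [0.5567 0.3704]
[378.7 192.7] [367, 181, 24, 25, 470] [ 0.4605 -0.1681]
[245.9 206.9] [234, 195, 26, 25, 495] [0.4427 0.2414]
[295.2 225.2] [288, 217, 15, 17, 215] [0.3764 0.0938]
```

View pics/crop.png

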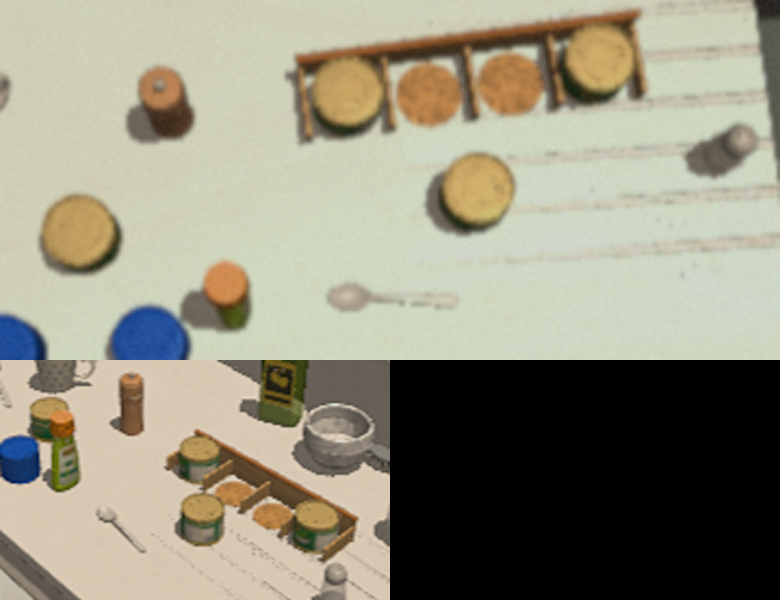

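The crop confirms it: both loose drums at top (379,193) and (246,207) are green-and-gold tins, and the two middle bays hold bare cork pads at about (363,161) and (390,158). Next I'll get the organiser pose.

```bash
python3 - <<'E'
import numpy as np,cv2; from h import *
t=dict(np.load("top0.npz"))
P=[]
for nm,box,z in(("tinL",(325,146,347,175),.058),("p2",(351,148,374,175),.002),("p3",(378,145,402,172),.002),("tinR",(409,138,431,165),.058)):
    b=max(blobs(t,(12,100,160),(25,255,255),box),key=lambda b:b[1][4]); w=ray(t,b[0],z); print(nm,b[0],b[1],w.round(4)); P.append(w)
P=np.array(P); print("spacings",np.diff(P,axis=0).round(4))
# rail: dark-ish orange line
h=cv2.cvtColor(t["frame"],cv2.COLOR_RGB2HSV); m=cv2.inRange(h,(8,110,90),(18,255,170)); 
pts=[]
for u in range(322,432):
    v=[v for v in range(130,155) if m[v,u] ]
    if v: pts.append((u,v[0]))
l=cv2.fitLine(np.float32(pts),cv2.DIST_HUBER,0,.01,.01).ravel(); f=lambda u:(u,l[3]+l[1]/l[0]*(u-l[2]))
A,B=ray(t,f(322),.052),ray(t,f(432),.052); d=A-B; th=np.arctan2(-d[0],d[1]); print("rail top-outer",A.round(4),B.round(4),"yaw",th)
d=P[0]-P[3]; print("yaw tins",np.arctan2(-d[0],d[1])); d=P[1]-P[2]; print("yaw pads",np.arctan2(-d[0],d[1]))
R=np.array([[np.cos(th),-np.sin(th)],[np.sin(th),np.cos(th)]])
o=P[1:3].mean(0); print("origin",o); 
for nm,w in(("tinL",P[0]),("tinR",P[3]),("s1",(.4605,-.1681)),("s2",(.4427,.2414)),("railA",A),("railB",B)): print(nm,(R.T@(np.array(w)-o)).round(4))
s=dict(np.load("scene0.npz"))
print("mill top",ray(t,(273.5,157.5),.13),"bottle cap",ray(t,(295.2,222),.151),"spoon",ray(t,(336,229),0.005),ray(t,(372,229.5),0.005),"shaker",ray(t,(467,177),.09))
print('cab corner',ray(t,(285,115),.5))
E
```

```text
tinL [335.6 160.1] [325, 150, 22, 21, 363] [ 0.5733 -0.043 ]
p2 [362.3 161. ] [352, 151, 21, 21, 321] [ 0.5813 -0.1321]
p3 [389.1 157.5] [378, 148, 22, 20, 329] [ 0.5874 -0.2202]
tinR [420.  148.8] [410, 139, 21, 21, 348] [ 0.5928 -0.3102]
spacings [[ 0.008  -0.0891]
 [ 0.0061 -0.0881]
 [ 0.0054 -0.09  ]]
rail top-outer [ 0.6167 -0.0032] [ 0.6421 -0.3552] yaw 0.07209659060243452
yaw tins 0.07285629085688415
yaw pads 0.06924879297586559
origin [ 0.58433659 -0.1761561 ]
tinL [-0.0014  0.1336]
tinR [-0.0012 -0.1343]
s1 [-0.1229  0.017 ]
s2 [-0.1112  0.4267]
railA [0.0447 0.1702]
railB [ 0.0447 -0.1827]
mill top [0.57189723 0.14338279] bottle cap [0.37141035 0.08812378] spoon [ 0.36398062 -0.03084195] [ 0.35502459 -0.14379456] shaker [ 0.48473267 -0.4346741 ]
cab corner [0.54915554 0.07854629]
```

Call:
{"name": "apply_moves", "arguments": {"increments": "0 0 0 0 -1; 0 0 0 0 -1; 0 0 0 0 -1; 0 0 0 0 -0.8; 0 -0.8 -0.4 0 0; 0 -0.8 -0.6 0 0; 0 -0.8 -0.8 0 0; 0 -0.8 -0.9 0 0; 0 -0.8 -0.9 0 0; 0 -0.8 -0.9 0 0; 0 -0.8 -0.9 0 0; 0 -0.4 -0.9 0 0", "force": 15}}

```text
clock: 1.1
tool_pos: [0.4284, 0.5091, 0.1895]
eef_rot: [-0.035, 0.999, -0.0, 0.001]
force: [-0.1, -0.3, -0.2]
width: 0.0928
grasp_force: 0.0
```

```bash
cat >>h.py <<'E'
from scipy.spatial.transform import Rotation
O=np.array([.5845,-.176]);YAW=.072
C=np.array([[np.cos(YAW),np.sin(YAW)],[-np.sin(YAW),np.cos(YAW)]])
def org(p): return C@(np.array(p)[:2]-O)
def show(s):
    r=Rotation.from_quat(s["eef_rot"]).as_matrix(); y=np.degrees(np.arctan2(-r[0,1],r[1,1])-YAW)
    print("t%.1f org %s z %.4f yawerr %.2f tilt %.2f w %.4f F %s gf %.1f j7 %.2f"%(s["clock"],org(s["tool_pos"]).round(4),s["tool_pos"][2],y,np.degrees(np.arccos(min(1,-r[2,2]))),s["width"],s["force"].round(1),s["grasp_force"],s["joints"][6]))
E
python3 -c "
from cell import ctrl;from h import *
show(ctrl.sense())"
```

```text
t1.1 org [-0.1064  0.6946] z 0.1895 yawerr -0.13 tilt 0.07 w 0.0928 F [-0.1 -0.3 -0.2] gf 0.0 j7 0.61
```

Call:
{"name": "apply_moves", "arguments": {"increments": "0 0 -1 0 0; 0 0 -1 0 0; 0 0 -1 0 0; 0 0 -1 0 0; 0 0 -1 0 0; 0 0 -1 0 0; 0 0 -1 0 0; 0 0 -1 0 0; 0 0 -1 0 0; 0 0 -1 0 0; 0 0 -1 0 0; 0 0 -1 0 0"}}

```text
clock: 2.1
tool_pos: [0.4509, 0.1508, 0.1898]
eef_rot: [-0.036, 0.999, -0.0, -0.0]
force: [0.6, 0.2, 0.2]
width: 0.093
grasp_force: 0.0
```

Call:
{"name": "apply_moves", "arguments": {"increments": "0 0.1 -1 0 0; 0 0.1 -1 0 0; 0 0.1 -1 0 0; 0 0.1 -1 0 0; 0 0.1 -1 0 0; 0 0.1 -1 0 0; 0 0 -1 0 0; 0 0 -1 0 0; 0 0 -1 0 0; 0 0 -1 0 0; 0 0 -0.5 0 0; 0 0 0 0 0"}}

```text
clock: 3.1
tool_pos: [0.4557, -0.1669, 0.1898]
eef_rot: [-0.034, 0.999, -0.001, -0.0]
force: [-0.5, 0.4, -0.9]
width: 0.0931
grasp_force: 0.0
```

```bash
python3 -c "
from cell import ctrl;from h import *
show(ctrl.sense())"
```

```text
t3.1 org [-0.1278  0.0184] z 0.1898 yawerr -0.27 tilt 0.07 w 0.0931 F [-0.5  0.4 -0.9] gf 0.0 j7 1.86
```

Call:
{"name": "apply_moves", "arguments": {"increments": "0 -0.16 -0.05 0 0; 0 0 0 1 0; 0 0 0 1 0; 0 0 0 1 0; 0 0 0 1 0; 0 0 0 0.5 0; 0 0 0 0.5 0; 0 0 0 0 0"}}

```text
clock: 3.77
tool_pos: [0.46, -0.1623, 0.0375]
eef_rot: [-0.037, 0.999, 0.001, -0.002]
force: [0.4, -1.0, -0.5]
width: 0.093
grasp_force: 0.0
```

Call:
{"name": "apply_moves", "arguments": {"increments": "1 0 0 0 0; 1 0 0 0 0; 1 0 0 0 0; 1 0 0 0 0; 1 0 0 0 0; 1 0 0 0 0; 1 0 0 0 0; 1 0 0 0 0", "force": 15}}

```text
clock: 4.43
tool_pos: [0.4609, -0.1644, 0.0402]
eef_rot: [-0.036, 0.999, -0.0, 0.0]
force: [0.4, -0.6, -0.1]
width: 0.0444
grasp_force: 0.0
```

```bash
python3 -c "
from cell import ctrl;from h import *
show(ctrl.sense())"
```

```text
t4.4 org [-0.1224  0.0204] z 0.0402 yawerr -0.00 tilt 0.03 w 0.0444 F [ 0.4 -0.6 -0.1] gf 0.0 j7 1.84
```

The fingers closed past 75 mm with no grip, so I'll look.

```bash
python3 - <<'E'
from cell import ctrl;from h import *
t=ctrl.capture("top");s=ctrl.capture("scene")
a=cv2.resize(t["frame"][120:270,300:480],None,fx=2.2,fy=2.2,interpolation=cv2.INTER_CUBIC)
b=cv2.resize(s["frame"][150:270,310:450],None,fx=2.75,fy=2.75,interpolation=cv2.INTER_CUBIC)
cv2.imwrite("pics/g1.png",np.hstack([a[:330],b[:330]])[:,:,::-1]);show(ctrl.sense())
E
```

```text
t4.5 org [-0.1225  0.0204] z 0.0400 yawerr 0.00 tilt 0.01 w 0.0362 F [ 0.2 -0.2  0.5] gf 0.0 j7 1.84
```

View pics/g1.png

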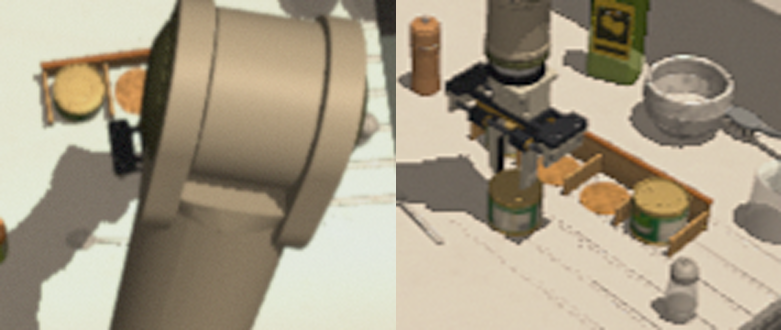

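```bash
python3 - <<'E'
from cell import ctrl;from h import *
s=dict(np.load("scene0.npz"))
for p,z in(((353,217),.058),((368.5,211.5),.002),((386,222),.002),((352,190),.058)): print(p,ray(s,p,z),org(ray(s,p,z)))
st=ctrl.sense();print(proj(s,st["tool_pos"]),proj(s,(.4605,-.1681,.058)),proj(s,(.4605,-.1681,0)))
E
```

```text
(353, 217) [ 0.46167037 -0.16792865] [-0.12193076  0.01688654]
(368.5, 211.5) [ 0.57900608 -0.13483255] [-0.00251819  0.04145601]
(386, 222) [ 0.58381378 -0.22396891] [-0.00413522 -0.04779526]
(352, 190) [ 0.57467296 -0.04308383] [-0.00023988  0.13327873]
[352.03109851 220.40772049] [352.80058104 217.1555748 ] [352.33453392 229.12849817]
```

```bash
python3 - <<'E'
from cell import ctrl;from h import *
s=dict(np.load("scene0.npz"));t=dict(np.load("top0.npz"))
P=[c["K"]@np.hstack([cv2.Rodrigues(c["rvec"])[0],c["tvec"].reshape(3,1)]) for c in(s,t)]
X=cv2.triangulatePoints(*P,np.float64([[331.5],[179.5]]),np.float64([[350.5],[187]])).ravel();X=X[:3]/X[3]
print(X,org(X),proj(s,X),proj(t,X))
c=ctrl.capture("scene");show(ctrl.sense())
a=cv2.resize(c["frame"][165:245,325:385],None,fx=9,fy=7,interpolation=cv2.INTER_CUBIC)
tp=ctrl.sense()["tool_pos"]
for z in(0,.02,.04,.06):
  for dy in(-.018,.018):
    u=proj(c,(tp[0]-.072*dy,tp[1]+dy,tp[2]+z)); cv2.circle(a,(int((u[0]-325)*9),int((u[1]-165)*7)),3,(255,0,0),-1)
cv2.imwrite("pics/g2.png",a[:,:,::-1])
E
```

```text
[ 0.4498452  -0.07007722  0.18184026] [-0.12668607  0.11533512] [333.06705864 179.04680824] [349.43916203 189.02931666]
t4.6 org [-0.1225  0.0205] z 0.0400 yawerr 0.00 tilt 0.00 w 0.0322 F [ 0.6  0.4 -0.3] gf 0.0 j7 1.84
```

View pics/g2.png

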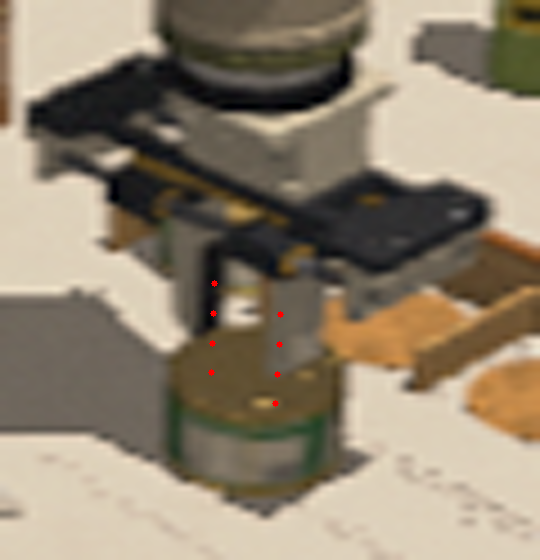

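The picture shows the finger ends just above the lid, about 25 mm higher than the reported TCP, and the tin hasn't moved. I'll reopen, go lower and grip.

Call:
{"name": "apply_moves", "arguments": {"increments": "0 0 -0.1 0 0; 0 0 0 0 0; 0 0 0 0 0; 0 0 0 0 0; 0 0 0 0 0; 0 0 0 0 0; 0 0 0 0 0; 0 0 0 0 0; 0 0 0 0 0; 0 0 0 0.3 0; 0 0 0 0.4 0; 0 0 0 0 0"}}

```text
clock: 5.58
tool_pos: [0.4604, -0.167, 0.0172]
eef_rot: [-0.036, 0.999, 0.0, -0.001]
force: [-0.4, 0.6, 0.6]
width: 0.0927
grasp_force: 0.0
```

Call:
{"name": "apply_moves", "arguments": {"increments": "1 0 0 0 0; 1 0 0 0 0; 1 0 0 0 0; 1 0 0 0 0; 1 0 0 0 0; 1 0 0 0 0", "force": 15}}

```text
clock: 6.08
tool_pos: [0.4613, -0.1676, 0.0192]
eef_rot: [-0.036, 0.999, -0.0, 0.0]
force: [-0.4, -1.9, 0.4]
width: 0.0752
grasp_force: 15.0
```

```bash
python3 - <<'E'
from cell import ctrl;from h import *
c=ctrl.capture("scene");show(ctrl.sense())
a=cv2.resize(c["frame"][165:245,325:385],None,fx=9,fy=7,interpolation=cv2.INTER_CUBIC)
cv2.imwrite("pics/g3.png",a[:,:,::-1])
E
```

```text
t6.1 org [-0.1223  0.0173] z 0.0192 yawerr 0.00 tilt 0.04 w 0.0748 F [-0.3 -2.2  1.4] gf 15.0 j7 1.85
```

View pics/g3.png

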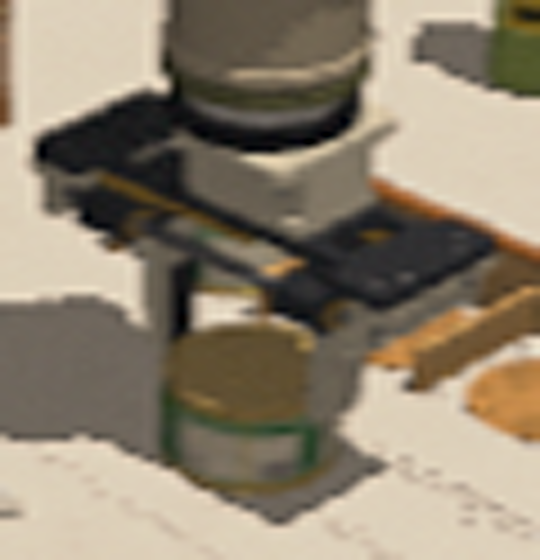

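Gripped at 75 mm with 15 N. The finger ends sit high on the tin, at about z 50 mm. I'll regrip 12 mm lower, then slide sideways to the bay at -45.

Call:
{"name": "apply_moves", "arguments": {"increments": "0.1 0 0 0 0; 0.1 0 0 0 0; 0.1 0 0 0.2 0; 0.1 0 0 0.2 0; 0.1 0 0 0 0; 1 0 0 0 0; 1 0 0 0 0; 1 0 0 0 0; 1 0 0 0 0; 1 0 0 0 0", "force": 15}}

```text
clock: 6.97
tool_pos: [0.461, -0.1673, 0.007]
eef_rot: [-0.036, 0.999, 0.0, -0.0]
force: [-0.3, -0.0, -2.8]
width: 0.0752
grasp_force: 15.0
```

Call:
{"name": "apply_moves", "arguments": {"increments": "1 0 -0.1 0 0; 1 0 -0.2 0 0; 1 0 -0.3 0 0; 1 0 -0.3 0 0; 1 0 -0.3 0 0; 1 0 -0.3 0 0; 1 0 -0.3 0 0; 1 0 -0.2 0 0; 1 0 -0.1 0 0; 1 0 0 0 0; 1 0 0 0 0"}}

```text
clock: 7.88
tool_pos: [0.4655, -0.2301, 0.0069]
eef_rot: [-0.036, 0.999, 0.0, -0.0]
force: [0.0, 0.5, -1.6]
width: 0.0751
grasp_force: 15.0
```

```bash
python3 -c "
from cell import ctrl;from h import *
show(ctrl.sense())"
```

```text
t7.9 org [-0.1226 -0.0454] z 0.0069 yawerr -0.00 tilt 0.02 w 0.0751 F [ 0.   0.5 -1.6] gf 15.0 j7 1.93
```

Call:
{"name": "apply_moves", "arguments": {"increments": "1 -0.1 0 0 0; 1 -0.2 0 0 0; 1 -0.3 0 0 0; 1 -0.3 0 0 0; 1 -0.3 0 0 0; 1 -0.3 0 0 0; 1 -0.3 0 0 0; 1 -0.25 0 0 0; 1 -0.2 0 0 0; 1 0 0 0 0; 1 0 0 0 0"}}

```text
clock: 8.8
tool_pos: [0.5329, -0.2252, 0.0068]
eef_rot: [-0.036, 0.999, 0.0, -0.0]
force: [-0.6, 0.0, -2.0]
width: 0.0752
grasp_force: 15.0
```

```bash
python3 -c "
from cell import ctrl;from h import *
c=ctrl.capture('scene');show(ctrl.sense())
cv2.imwrite('pics/g4.png',cv2.resize(c['frame'][165:245,335:425],None,fx=7,fy=7,interpolation=cv2.INTER_CUBIC)[:,:,::-1])"
```

```text
t8.8 org [-0.0555 -0.0454] z 0.0068 yawerr 0.00 tilt 0.04 w 0.0750 F [-0.3 -0.2 -2.8] gf 15.0 j7 1.90
```

View pics/g4.png

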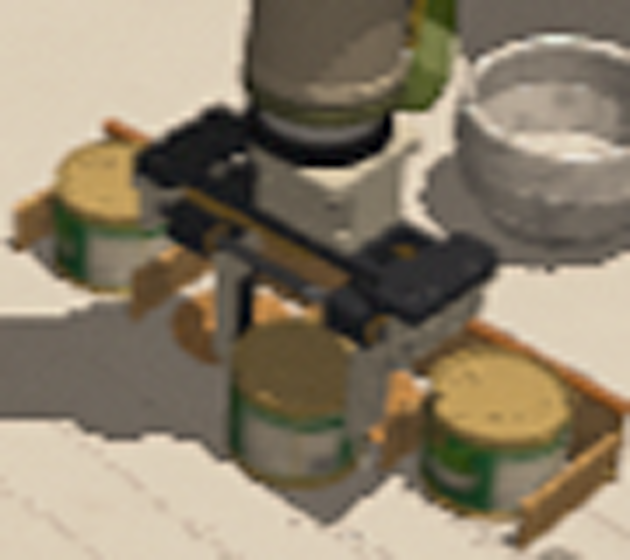

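The tin is held square in the mouth of its bay. I'll release, rise, back off, part-close the fingers and come down behind it.

Call:
{"name": "apply_moves", "arguments": {"increments": "0 0 0 0 0; 0 0 0 0 0; 0 0 0 0 0; 0 0 0 0 0; 0 0 0 -0.5 0; 0 0 0 -0.6 0; 0 0 0 -0.8 0; 0.75 0.5 0 0 0; 0.75 0.7 0 0 0; 0.75 0.7 0 0 0; 0.75 0.4 0 0 0; 0.75 0 0 0 0"}}

```text
clock: 9.85
tool_pos: [0.4612, -0.2307, 0.0641]
eef_rot: [-0.035, 0.999, 0.0, -0.001]
force: [0.1, 0.1, -0.4]
width: 0.0643
grasp_force: 0.0
```

Call:
{"name": "apply_moves", "arguments": {"increments": "0.75 0 0 0 0; 0.75 0 0 0 0; 0.75 0 0 0 0; 0.75 0 0 0 0; 0.75 0 0 0 0; 0.75 0 0 0 0; 0.75 0 0 0.6 0; 0.75 0 0 0.8 0; 0.75 0 0 0.5 0; 0.75 0 0 0 0"}}

```text
clock: 10.68
tool_pos: [0.463, -0.2296, 0.0046]
eef_rot: [-0.036, 0.999, 0.001, -0.002]
force: [-0.8, -0.4, -0.3]
width: 0.0229
grasp_force: 0.0
```

```bash
python3 -c "
from cell import ctrl;from h import *
show(ctrl.sense())"
```

```text
t10.7 org [-0.125  -0.0447] z 0.0046 yawerr 0.03 tilt 0.21 w 0.0229 F [-0.8 -0.4 -0.3] gf 0.0 j7 1.93
```

Call:
{"name": "apply_moves", "arguments": {"increments": "0.75 -0.2 0 0 0; 0.75 -0.3 0 0 0; 0.75 -0.2 0 0 0; 0.75 -0.2 0 0 0; 0.75 -0.25 0 0 0; 0.75 -0.3 0 0 0; 0.75 -0.3 0 0 0; 0.75 -0.3 0 0 0; 0.75 -0.25 0 0 0; 0.75 -0.15 0 0 0; 0.75 -0.1 0 0 0; 0.75 0 0 0 0"}}

```text
clock: 11.68
tool_pos: [0.5413, -0.2247, 0.0069]
eef_rot: [-0.036, 0.999, -0.0, 0.0]
force: [-1.2, -0.3, 0.8]
width: 0.0232
grasp_force: 0.5
```

```bash
python3 -c "
from cell import ctrl;from h import *
c=ctrl.capture('scene');show(ctrl.sense())
for b in blobs(c,(12,90,100),(25,255,255),(335,175,425,240)): print(b,org(ray(c,b[0],.058)))
cv2.imwrite('pics/g5.png',cv2.resize(c['frame'][165:245,335:425],None,fx=7,fy=7,interpolation=cv2.INTER_CUBIC)[:,:,::-1])"
```

```text
t11.7 org [-0.0466 -0.0455] z 0.0069 yawerr 0.03 tilt 0.08 w 0.0236 F [ 0.  -0.2 -1.1] gf 0.2 j7 1.90
(array([350. , 190.4]), [343, 184, 14, 13, 141]) [-0.00777728  0.13708791]
(array([362.5, 201. ]), [361, 198, 4, 7, 26]) [-0.02483606  0.05621254]
(array([368.9, 209.6]), [365, 206, 8, 9, 57]) [-0.04778896  0.00402503]
(array([406.7, 220.6]), [397, 212, 21, 17, 261]) [ 4.85781848e-06 -1.35642185e-01]
(array([415.8, 233.9]), [409, 228, 14, 12, 85]) [-0.03606829 -0.20269982]
```

View pics/g5.png

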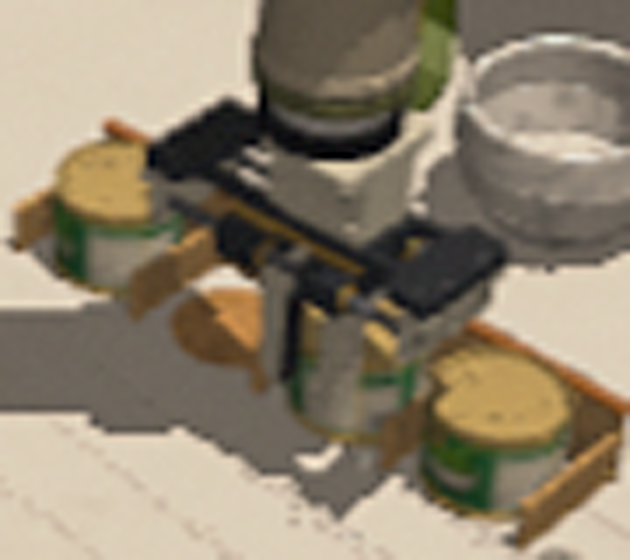

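Call:
{"name": "apply_moves", "arguments": {"increments": "0.75 -0.08 0 0 0; 0.75 -0.05 0 0 0; 0.75 0 0 0 0; 0.75 0 0 0 0"}}

```text
clock: 12.07
tool_pos: [0.5446, -0.2245, 0.0069]
eef_rot: [-0.036, 0.999, -0.0, 0.0]
force: [-1.2, 0.8, 1.4]
width: 0.0234
grasp_force: 0.6
```

```bash
python3 -c "
from cell import ctrl;from h import *
show(ctrl.sense())"
```

```text
t12.1 org [-0.0433 -0.0455] z 0.0069 yawerr 0.01 tilt 0.03 w 0.0234 F [-1.2  0.8  1.4] gf 0.6 j7 1.90
```

Call:
{"name": "apply_moves", "arguments": {"increments": "0 0.3 0 0 0; 0 0.6 0 0 0; 0 0.8 0 0 0; 0 0.7 0 -0.5 0; 0 0.2 0 -1 0; 0 0 0 -1 0; 0 0 0 -1 0; 0 0 0 -1 0; 0 0 0.5 -1 0; 0 0 0.9 -0.5 0; 0 0 1 0 0; 0 0 1 0 0"}}

```text
clock: 13.07
tool_pos: [0.4594, -0.1279, 0.1883]
eef_rot: [-0.035, 0.999, -0.0, 0.002]
force: [0.7, 0.4, -0.3]
width: 0.0925
grasp_force: 0.0
```

Call:
{"name": "apply_moves", "arguments": {"increments": "0 0 1 0 0; 0 0 1 0 0; 0 0 1 0 0; 0 0 1 0 0; 0 0 1 0 0; 0 0 1 0 0; 0 0 1 0 0; 0 0 1 0 0; 0 0 1 0 0; 0 0 1 0 0; 0 0 1 0 0; 0 0 1 0 0"}}

```text
clock: 14.07
tool_pos: [0.4328, 0.2319, 0.187]
eef_rot: [-0.036, 0.999, 0.0, 0.0]
force: [0.5, 0.5, 0.5]
width: 0.0926
grasp_force: 0.0
```

```bash
python3 -c "
from cell import ctrl;from h import *
c=ctrl.capture('top');show(ctrl.sense())
for box,z in (((325,146,347,175),.058),((351,148,374,175),.002),((378,138,402,172),.058),((409,138,431,165),.058)):
  for b in blobs(c,(12,100,160),(25,255,255),box,80): print(b,org(ray(c,b[0],z)))
cv2.imwrite('pics/g6.png',cv2.resize(c['frame'][120:260,220:480],None,fx=3,fy=3,interpolation=cv2.INTER_CUBIC)[:,:,::-1])"
```

```text
t14.1 org [-0.1218  0.4244] z 0.1873 yawerr 0.31 tilt 0.28 w 0.0929 F [1.  6.3 1.3] gf 0.0 j7 0.94
(array([335.5, 160. ]), [325, 150, 22, 21, 376]) [-0.00121904  0.13371709]
(array([362.5, 161.1]), [353, 151, 21, 21, 338]) [-0.00047618  0.04344132]
(array([391.6, 152.4]), [382, 142, 20, 22, 357]) [-0.0007782  -0.04413344]
(array([419.7, 148.9]), [409, 139, 22, 21, 372]) [-0.00154866 -0.13348405]
```

View pics/g6.png

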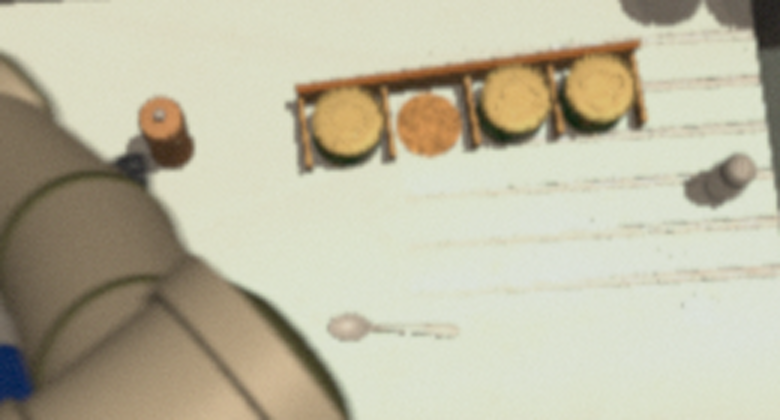

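The first tin is home at x = -0.8 mm, level with the others, and the bystanders haven't moved. Now for the second tin.

Call:
{"name": "apply_moves", "arguments": {"increments": "0 -0.35 0.06 0 0; 0 0 0 0.5 0; 0 0 0 1 0; 0 0 0 1 0; 0 0 0 1 0; 0 0 0 1 0; 0 0 0 0.5 0; 0 0 0 0 0; 0 0 0 0 0"}}

```text
clock: 14.87
tool_pos: [0.4435, 0.2322, 0.0365]
eef_rot: [-0.036, 0.999, -0.001, -0.001]
force: [0.6, -0.1, 0.3]
width: 0.0932
grasp_force: 0.0
```

```bash
python3 -c "
from cell import ctrl;from h import *
show(ctrl.sense())"
```

```text
t14.9 org [-0.1112  0.4172] z 0.0365 yawerr -0.04 tilt 0.10 w 0.0932 F [ 0.6 -0.1  0.3] gf 0.0 j7 0.88
```

Call:
{"name": "apply_moves", "arguments": {"increments": "0 0 0.31 0 0; 0 0 0 0 0; 0 0 0 0.4 0; 0 0 0 0.58 0; 0 0 0 0 0; 1 0 0 0 0; 1 0 0 0 0; 1 0 0 0 0; 1 0 0 0 0; 1 0 0 0 0; 1 0 0 0 0", "force": 15}}

```text
clock: 15.78
tool_pos: [0.4433, 0.2428, 0.0085]
eef_rot: [-0.036, 0.999, 0.0, 0.001]
force: [-0.8, 0.5, 8.3]
width: 0.0752
grasp_force: 15.0
```

```bash
python3 -c "
from cell import ctrl;from h import *
show(ctrl.sense())"
```

```text
t15.8 org [-0.1107  0.4279] z 0.0085 yawerr 0.01 tilt 0.09 w 0.0752 F [-0.8  0.5  8.3] gf 15.0 j7 0.86
```

Call:
{"name": "apply_moves", "arguments": {"increments": "1 -0.1 0 -0.03 0; 1 -0.2 0 0 0; 1 -0.15 -0.1 0 0; 1 -0.07 -0.2 0 0; 1 0 -0.3 0 0; 1 0 -0.4 0 0; 1 0 -0.4 0 0; 1 0 -0.4 0 0; 1 0 -0.4 0 0; 1 0 -0.4 0 0; 1 0 -0.4 0 0; 1 0 -0.4 0 0"}}

```text
clock: 16.78
tool_pos: [0.4658, 0.1408, 0.0085]
eef_rot: [-0.036, 0.999, 0.0, 0.0]
force: [-0.2, 3.7, 3.9]
width: 0.0747
grasp_force: 15.0
```

```bash
python3 -c "
from cell import ctrl;from h import *
show(ctrl.sense())"
```

```text
t16.8 org [-0.0956  0.3245] z 0.0085 yawerr 0.01 tilt 0.02 w 0.0747 F [-0.2  3.7  3.9] gf 15.0 j7 1.00
```

Call:
{"name": "apply_moves", "arguments": {"increments": "1 0 -0.4 0 0; 1 0 -0.4 0 0; 1 0 -0.4 0 0; 1 0 -0.4 0 0; 1 0 -0.4 0 0; 1 0 -0.4 0 0; 1 0 -0.4 0 0; 1 0 -0.4 0 0; 1 0 -0.4 0 0; 1 0 -0.4 0 0; 1 0 -0.4 0 0; 1 0 -0.4 0 0"}}

```text
clock: 17.78
tool_pos: [0.4758, -0.0024, 0.0085]
eef_rot: [-0.036, 0.999, 0.0, -0.0]
force: [-0.4, 6.0, 5.9]
width: 0.0749
grasp_force: 15.0
```

Call:
{"name": "apply_moves", "arguments": {"increments": "1 0 -0.4 0 0; 1 0 -0.4 0 0; 1 0 -0.4 0 0; 1 0 -0.4 0 0; 1 0 -0.4 0 0; 1 0 -0.4 0 0; 1 0 -0.4 0 0; 1 0 -0.3 0 0; 1 0 -0.3 0 0; 1 0 -0.2 0 0; 1 0 -0.1 0 0; 1 0 0 0 0"}}

```text
clock: 18.78
tool_pos: [0.4832, -0.1136, 0.0085]
eef_rot: [-0.036, 0.999, -0.0, -0.0]
force: [1.2, 2.8, 5.3]
width: 0.0755
grasp_force: 15.0
```

```bash
python3 -c "
from cell import ctrl;from h import *
show(ctrl.sense())"
```

```text
t18.8 org [-0.0965  0.0695] z 0.0085 yawerr -0.04 tilt 0.04 w 0.0755 F [1.2 2.8 5.3] gf 15.0 j7 1.37
```

Call:
{"name": "apply_moves", "arguments": {"increments": "1 0 -0.22 0 0; 1 0 -0.3 0 0; 1 0 -0.2 0 0; 1 0 -0.1 0 0; 1 0 0 0 0; 1 0 0 0 0"}}

```text
clock: 19.28
tool_pos: [0.485, -0.1379, 0.0085]
eef_rot: [-0.036, 0.999, -0.0, -0.0]
force: [0.2, 2.6, 6.5]
width: 0.0753
grasp_force: 15.0
```

```bash
python3 -c "
from cell import ctrl;from h import *
show(ctrl.sense())"
```

```text
t19.3 org [-0.0965  0.0452] z 0.0085 yawerr -0.02 tilt 0.05 w 0.0753 F [0.2 2.6 6.5] gf 15.0 j7 1.41
```

Call:
{"name": "apply_moves", "arguments": {"increments": "1 -0.1 0 0 0; 1 -0.2 0 0 0; 1 -0.3 0 0 0; 1 -0.3 0 0 0; 1 -0.25 0 0 0; 1 -0.15 0 0 0; 1 -0.07 0 0 0; 1 0 0 0 0; 0 0 0 0 0; 0 0 0 0 0; 0 0 0 0 0; 0 0 0 0 0"}}

```text
clock: 20.28
tool_pos: [0.5268, -0.134, 0.0085]
eef_rot: [-0.036, 0.999, -0.0, 0.0]
force: [-0.0, -0.1, 0.5]
width: 0.0924
grasp_force: 0.0
```

```bash
python3 -c "
from cell import ctrl;from h import *
show(ctrl.sense())"
```

```text
t20.3 org [-0.0546  0.046 ] z 0.0085 yawerr 0.01 tilt 0.00 w 0.0924 F [-0.  -0.1  0.5] gf 0.0 j7 1.42
```

Call:
{"name": "apply_moves", "arguments": {"increments": "0 0 0 -0.5 0; 0 0 0 -0.6 0; 0 0 0 -0.8 0; 0.75 0.5 0 0 0; 0.75 0.7 0 0 0; 0.75 0.7 0 0 0; 0.75 0.4 0 0 0; 0.75 0 0 0 0; 0.75 0 0 0 0; 0.75 0 0 0 0; 0.75 0 0 0 0; 0.75 0 0 0 0"}}

```text
clock: 21.28
tool_pos: [0.4592, -0.1388, 0.0653]
eef_rot: [-0.036, 0.999, 0.0, 0.0]
force: [0.1, -0.1, -0.2]
width: 0.0377
grasp_force: 0.0
```

Call:
{"name": "apply_moves", "arguments": {"increments": "0.75 0 0 0 0; 0.75 0 0 0 0; 0.75 0 0 0.6 0; 0.75 0 0 0.8 0; 0.75 0 0 0.5 0; 0.75 0 0 0 0; 0.75 0 0 0 0"}}

```text
clock: 21.87
tool_pos: [0.4577, -0.1387, 0.008]
eef_rot: [-0.036, 0.999, 0.0, -0.001]
force: [0.2, -0.1, 0.7]
width: 0.0234
grasp_force: 0.0
```

```bash
python3 -c "
from cell import ctrl;from h import *
show(ctrl.sense())"
```

```text
t21.9 org [-0.1238  0.0463] z 0.0080 yawerr 0.04 tilt 0.11 w 0.0234 F [ 0.2 -0.1  0.7] gf 0.0 j7 1.40
```

Call:
{"name": "apply_moves", "arguments": {"increments": "0.75 -0.2 -0.04 0 0; 0.75 -0.3 0 0 0; 0.75 -0.2 0 0 0; 0.75 -0.2 0 0 0; 0.75 -0.25 0 0 0; 0.75 -0.3 0 0 0; 0.75 -0.3 0 0 0; 0.75 -0.3 0 0 0; 0.75 -0.25 0 0 0; 0.75 -0.15 0 0 0; 0.75 -0.1 0 0 0; 0.75 0 0 0 0"}}

```text
clock: 22.87
tool_pos: [0.5354, -0.1346, 0.0084]
eef_rot: [-0.036, 0.999, 0.0, 0.001]
force: [-0.9, -0.5, 0.5]
width: 0.0229
grasp_force: 0.6
```

```bash
python3 -c "
from cell import ctrl;from h import *
show(ctrl.sense())"
```

```text
t22.9 org [-0.046   0.0449] z 0.0084 yawerr 0.02 tilt 0.06 w 0.0229 F [-0.9 -0.5  0.5] gf 0.6 j7 1.42
```

Push the last 3 mm, then back out, rise and look.

Call:
{"name": "apply_moves", "arguments": {"increments": "0.75 -0.06 0 0 0; 0.75 -0.04 0 0 0; 0.75 0 0 0 0; 0.75 0 0 0 0; 0.75 0.3 0 0 0; 0.75 0.6 0 0 0; 0.75 0.8 0 0 0; 0.75 0.7 0 -0.5 0; 0.75 0.2 0 -1 0; 0.75 0 0 -1 0; 0.75 0 0 -1 0; 0.75 0 0 -1 0"}}

```text
clock: 23.87
tool_pos: [0.4593, -0.14, 0.1449]
eef_rot: [-0.036, 0.999, -0.0, 0.0]
force: [0.2, 0.0, -0.0]
width: 0.023
grasp_force: 0.0
```

Call:
{"name": "apply_moves", "arguments": {"increments": "0.75 0 0.5 -1 0; 0.75 0 0.9 -0.5 0; 0.75 0 1 0 0; 0.75 0 1 0 0; 0.75 0 1 0 0; 0.75 0 1 0 0; 0.75 0 1 0 0; 0.75 0 1 0 0; 0.75 0 1 0 0; 0.75 0 1 0 0; 0.75 0 0.6 0 0; 0.75 0 0 0 0"}}

```text
clock: 24.87
tool_pos: [0.4378, 0.1635, 0.1887]
eef_rot: [-0.039, 0.999, 0.001, 0.001]
force: [-0.5, 0.0, 0.7]
width: 0.0234
grasp_force: 0.0
```

```bash
python3 -c "
from cell import ctrl;from h import *
c=ctrl.capture('top');show(ctrl.sense())
for box,z in (((325,146,347,175),.058),((353,138,375,172),.058),((378,138,402,172),.058),((409,138,431,165),.058)):
  for b in blobs(c,(12,100,160),(25,255,255),box,80): print(b,org(ray(c,b[0],z)))
cv2.imwrite('pics/g7.png',cv2.resize(c['frame'][120:270,120:480],None,fx=2.2,fy=2.2,interpolation=cv2.INTER_CUBIC)[:,:,::-1])"
```

```text
t24.9 org [-0.1222  0.3467] z 0.1885 yawerr 0.23 tilt 0.08 w 0.0233 F [ 0.3 -0.6 -0.1] gf 0.0 j7 0.92
(array([335.4, 160. ]), [325, 150, 22, 21, 383]) [-0.00117621  0.13402681]
(array([363.4, 156. ]), [353, 143, 22, 25, 404]) [-0.0002897   0.04530478]
(array([391.4, 152.4]), [381, 142, 21, 22, 373]) [-0.00069226 -0.04351207]
(array([419.8, 148.9]), [409, 139, 22, 21, 377]) [-0.0015917  -0.13379518]
```

View pics/g7.png

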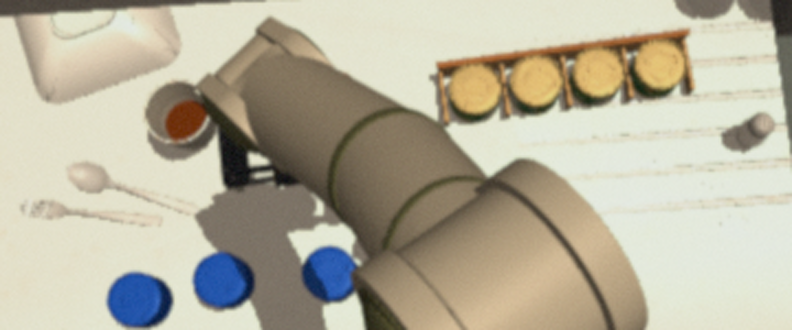

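The picture shows all four tins in line at home, (475,90) to (660,65) in the crop. The gripper is clear at z = 0.19 m, and no contact forces showed along the way. I'm handing in.

```bash
python3 -c "
from cell import ctrl
print(ctrl.finish_job())"
```

```text
the job is handed in; nothing more can be done
None
```

I slid both spare green-and-gold tins into the two empty middle bays, fully home in line with the tins already there, and handed the job in at about 25 s. I saw no sign of anything else being disturbed, though the arm hid the mill and green bottle in the last picture.

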